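# Ring for the bookseller and point out the thickest volume

## Robot

A 6-joint arm with a two-finger parallel gripper is mounted at the origin on the work surface. World frame = base frame: x ahead of the robot, y to its left, z up, the work surface at z = 0. Lengths are in m, angles in rad, forces in N, time in s.
With the tool pointing down it reaches from about 0.2 to 0.875 m from the base axis. Payload 3.4 kg.
Tool frame: the origin (TCP) lies midway between the tips of the shut fingers; the grasp point (between the pads) lies 19 mm behind it; z points along the fingers, y is the direction in which the jaws open and shut (so a half turn about z gives the same grasp; the last joint's range is limited). The gripper opens to 94 mm and grips with 3 to 60 N. Pads are 16 mm wide; open, the fingers measure 119 mm over their backs; the gripper's body (75 mm by 177 mm) begins 78 mm behind the grasp point.
Start: joints at [1.016, 0.276, 1.505, -0, 1.361, -0.121], TCP at [0.242, 0.522, 0.205] pointing down, gripper open.
Joint ranges: [-2.89, 2.89], [-0.75, 2.08], [0.22, 2.7], [-1.18, 4.32], [0.11, 2.71], [-2.7, 2.7]. Speed limits (rad/s): [2.57, 2.57, 3.14, 3.14, 3.14, 3.14].

## Interface

Orientations are given as a rotation vector (axis times angle).
In Python, from rig import * gives the robot as it stands.
- The arm moves only by the shell command python3 -m handwheel 'ROWS' [OPENING]. ROWS is JSON, a list that holds one entry, the list of rows, each a list of 4 numbers: the shift along the tool's x, y, z in m, then the turn about the tool's z in rad. In form: [[[tx, ty, tz, spin], ...]]. A call has 1 to 10 rows; each row shifts and turns the commanded pose from where the row before left it, along the tool's axes as they then stand; what a row does not reach is not made up. A row lasts 1/12 s, in which the tool goes at most 41.7 mm and 7.16 degrees, less where a joint would pass 70% of its speed; a pose out of reach is approached as far as the arm can. A call is refused whole if a number of a shift passes 0.0417 or a number of a turn 0.125, either way. A call with a gripper value outside its range is refused whole. OPENING is the opening, from 0 (shut) to 1 (fully open), set as the call begins (- or left out, the last holds). The fingers move at their own pace and stop on an object; the grip force is fixed at half the most. Time passes only in rows, so rows that do not move let the fingers close. It gives the time, the measured TCP pose, the force and the opening at its end, in the units of the state.
- get_state(): the state, without advancing time (a new reading comes with each control period).
- grab_frame(name): name is "side" or "top"; returns a dict with "color" (480x640x3 uint8, red, green, blue), "z_map" (480x640 float32, m along the optical axis (not along the pixel's ray), 0 where there is no reading), "mtx" (3x3 intrinsics, pixels), "world_from_camera" (4x4, takes a point from camera to world coordinates). Camera axes: x right, y down, z forward; pixel columns grow to the right and rows downward; lengths in m; the calibration is good to about 2 mm. A picture is of the moment at which its call begins.
- hand_in(): hands the job in, once; it reports no verdict.
Trained networks look in a picture, given as the dict that the camera call returned (one of the last four; its "shot" number tells which), for a name from the list of things; names that differ only in an ending like _2 or _b are one class to them, and where a whole thing is asked for, a point or a joint stands for the part that bears it (a point fixed in the world has none). Each returns a list of dicts, best first, with "p" (0 to 1); they miss things now and then, are a little off and sometimes report something else, mostly with a low value. They report only what shows in the picture. A call takes as long as a camera call.
- recognise(picture, target): "rect" ([centre column, centre row, width, height] in pixels, round what is visible of it).
- silhouettes(picture, target): "region" (480x640 bool, what is visible of it) and "rect" ([centre column, centre row, width, height] in pixels, round what is visible of it).
The state is a dict: "time_s": time; "joint_positions": joint angles; "qd": joint speeds; "tau": joint torques, N m; "tool_pos": TCP position; "orientation": TCP orientation; "ft_force": force on the tool from outside, world axes, zero at the start; "moment": the same for the moment, N m; "grip_width": finger opening in m.
Only numpy, scipy, OpenCV 4.12 (cv2) and the standard library are available. Lean on these libraries where they do the work, as an engineer would, in place of code of your own. Each camera call takes 0.05 s, during which the arm holds its last target.

## Task

At the book sale, press the plunger of the desk bell all the way down with the fingertips to call the bookseller, and let it spring back. Then point out the thickest of the three blue cloth-bound volumes: hold the fingertips a few centimetres above the middle of its cover, without touching it, for about three seconds, and finish with the arm still pointing there. Do not touch or move any of the volumes, the mug or the paperweight.

Things in the scene. Friction and masses are not known exactly. Their poses are not given: they have to be found in the camera images.
- bell: desk call bell, screwed to the table: black round foot 88 mm across, steel dome above it narrowing to a nearly flat top 44 mm above the table, with a plunger on top. Origin: centre of the underside. It changes places with the volumes from start to start.
- plunger_top (a point): centre of the top face of the bell's plunger, a steel disc 22 mm across; 58 mm above the table when up. It moves down with the plunger.
- bell_plunger (a joint): how far the bell's plunger is pressed down, m: 0 up, 0.006 fully down (about 3 N there). It springs back up when let go.
- thick_volume: the thickest of three closed volumes of one set, all bound in the same plain blue cloth and lying flat on the table, loose: 150 mm (own x) by 105 mm (own y) by 54 mm thick, about 0.7 kg. Origin: centre of the underside; z up.
- thick_volume_cover (a point): centre of the upper cover of the thickest volume, 54 mm above the table; z up.
- middle_volume: the middling one of three closed volumes of one set, all bound in the same plain blue cloth and lying flat on the table, loose: 150 mm (own x) by 105 mm (own y) by 36 mm thick, about 0.5 kg. Origin: centre of the underside; z up.
- thin_volume: the thinnest of three closed volumes of one set, all bound in the same plain blue cloth and lying flat on the table, loose: 150 mm (own x) by 105 mm (own y) by 22 mm thick, about 0.3 kg. Origin: centre of the underside; z up.
- mug: white mug, 76 mm across the rim, 88 mm tall, with a handle; loose bystander between the robot and the volumes. Origin: centre of the underside.
- paperweight: domed glass paperweight, 52 mm across, 33 mm high; loose bystander between the robot and the volumes. Origin: centre of the underside.

How it is judged:
On the way, in this order (a step that is already met when the one before it is completed fails the run):
1. the bell's plunger is pressed down by the fingers, at least 4.5 of its 6 mm (value of joint bell_plunger above 0.0045 m and contact force between the fingers and bell above 0.3 N), for 0.05 s.
2. the bell is let go and the hand points at the thickest volume from just above, for 2.5 s (horizontal distance between the grasp point and thick_volume_cover below 0.035 m and z of the grasp point in the frame of thick_volume_cover between 0.02 and 0.085 m and value of joint bell_plunger below 0.0015 m), for 2.5 s.
At the end, for the whole second after the job is handed in: The grasp point between the fingers is within 35 mm, seen from above, of the middle of the thickest volume's cover and 20 to 85 mm above it, touching nothing; the bell's plunger is up again; every volume and bystander lies within 10 mm of where it was (all of step 2 and distance of each of thin_volume, middle_volume, thick_volume, mug, paperweight from where it was at the start of the episode below 0.01 m and linear speed of thick_volume below 0.02 m/s).
It fails at once if a volume is touched (more than 0.5 N) (contact force between any of the fingers, the arm and thin_volume above 0.5 N or contact force between any of the fingers, the arm and middle_volume above 0.5 N or contact force between any of the fingers, the arm and thick_volume above 0.5 N).
It fails at once if a bystander is touched (more than 0.5 N) (contact force between any of the fingers, the arm and mug above 0.5 N or contact force between any of the fingers, the arm and paperweight above 0.5 N).
It fails at once if a volume or bystander is moved, lifted or carried by more than 10 mm (distance of any of thin_volume, middle_volume, thick_volume, mug, paperweight from where it was at the start of the episode above 0.01 m).
It also fails if it takes over 42 s, if anything falls off the work surface, if the arm or the gripper's body presses on something with over 40 N, if the wrist force passes 120 N, or if a joint passes its speed limit or range.

## Working session

There is one attempt and no reset: what is moved stays moved. The work goes in short steps, Python scripts to look and compute and a shell command to move; the robot and the scene stay as the last step left them, time stands still between calls to the robot, and variables do not carry over. Pictures are saved under pics/ and viewed, and the job is handed in when it is done.

```bash
mkdir -p pics
python3 - <<'E'
from rig import *
import cv2,numpy as np
s=get_state();print({k:np.round(v,3) for k,v in s.items()})
for n in("top","side"):
    f=grab_frame(n);cv2.imwrite(f"pics/{n}1.png",f["color"][:,:,::-1])
    T=f["world_from_camera"];K=f["mtx"];Z=f["z_map"]
    for t in("bell","plunger_top","thick_volume","middle_volume","thin_volume","mug","paperweight"):
        for d in silhouettes(f,t)[:3]:
            m=d["region"]&(Z>0);v,u=np.nonzero(m)
            if len(v)<5: continue
            z=Z[v,u];P=np.c_[(u-K[0,2])/K[0,0]*z,(v-K[1,2])/K[1,1]*z,z]@T[:3,:3].T+T[:3,3]
            print(n,t,round(d["p"],2),np.round(d["rect"]),len(v),"med",np.round(np.median(P,0),3),"min",np.round(np.percentile(P,2,axis=0),3),"max",np.round(np.percentile(P,98,axis=0),3))
E
```

```text
{'time_s': np.float64(0.0), 'joint_positions': array([ 1.016,  0.277,  1.506, -0.   ,  1.361, -0.121]), 'qd': array([ 0.001, -0.   , -0.   , -0.001,  0.   ,  0.002]), 'tau': array([ 2.0000e-03, -4.0459e+01, -2.3723e+01,  7.0000e-02,  3.4000e-02,
       -0.0000e+00]), 'tool_pos': array([0.241, 0.521, 0.205]), 'orientation': array([-6.760e-01, -3.067e+00,  3.000e-03]), 'ft_force': array([0.229, 0.144, 0.82 ]), 'moment': array([-0.007,  0.018, -0.014]), 'grip_width': np.float64(0.094)}
top bell 0.75 [164. 271.  40.  43.] 1280 med [0.517 0.342 0.032] min [0.481 0.31  0.001] max [0.559 0.39  0.059]
top thick_volume 0.95 [370. 197.  59.  76.] 3499 med [ 0.67  -0.104  0.054] min [ 0.601 -0.16   0.002] max [ 0.748 -0.051  0.057]
top middle_volume 0.77 [486. 295.  69.  79.] 3826 med [ 0.456 -0.346  0.035] min [ 0.385 -0.407  0.001] max [ 0.531 -0.294  0.039]
top thin_volume 0.95 [266. 199.  62.  70.] 2954 med [0.681 0.123 0.022] min [0.609 0.067 0.004] max [0.758 0.18  0.025]
top mug 0.73 [291. 318.  36.  58.] 1223 med [0.434 0.075 0.006] min [0.375 0.034 0.001] max [0.468 0.102 0.089]
top pa
[... 645 characters left out ...]
6.   5.  11.] 33 med [0.521 0.348 0.059] min [0.514 0.342 0.051] max [0.529 0.358 0.061]
side middle_volume 0.31 [317. 319.  33.  34.] 818 med [ 0.431 -0.128  0.022] min [ 0.415 -0.142  0.001] max [ 0.467 -0.1    0.034]
side thin_volume 0.92 [326. 223.  72.  42.] 1996 med [0.669 0.114 0.023] min [0.608 0.062 0.003] max [0.76  0.182 0.025]
side thin_volume 0.36 [208. 193.  11.   7.] 49 med [0.521 0.351 0.059] min [0.513 0.342 0.048] max [0.53  0.364 0.061]
side mug 0.75 [237. 258.  64.  63.] 2642 med [0.421 0.053 0.06 ] min [0.373 0.034 0.005] max [0.469 0.107 0.09 ]
side paperweight 0.6 [318. 319.  33.  34.] 810 med [ 0.43  -0.128  0.022] min [ 0.414 -0.142  0.001] max [ 0.455 -0.099  0.034]
```

View pics/top1.png

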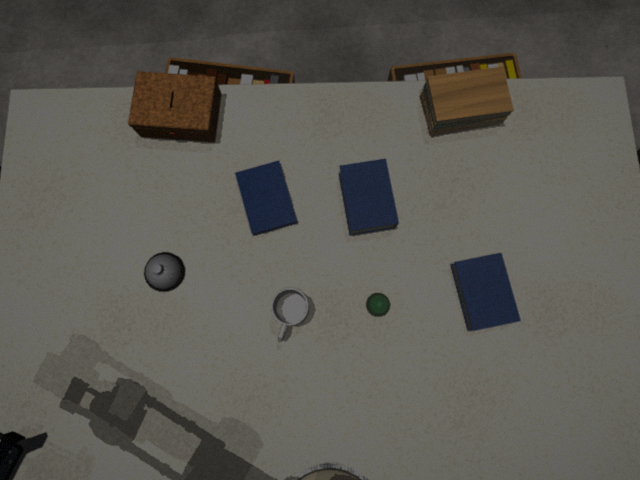

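View pics/side1.png

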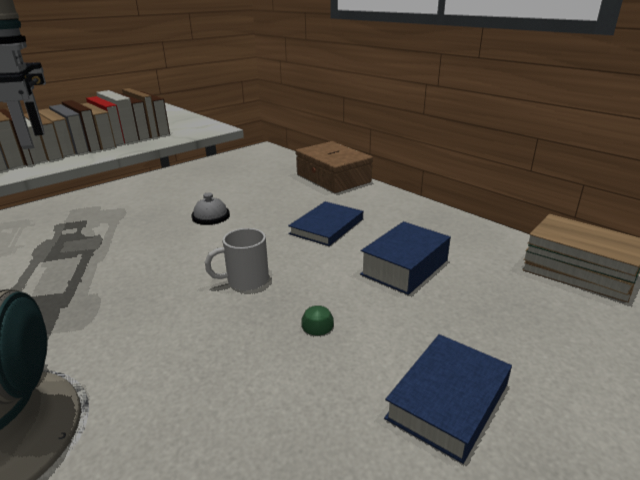

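```bash
cat > h.py <<'E'
from rig import *
import cv2,numpy as np
from scipy.spatial.transform import Rotation as R
def cloud(f):
    T=f["world_from_camera"];K=f["mtx"];Z=f["z_map"];v,u=np.mgrid[:480,:640]
    return np.dstack([(u-K[0,2])/K[0,0]*Z,(v-K[1,2])/K[1,1]*Z,Z])@T[:3,:3].T+T[:3,3]
def rel(target):
    s=get_state();r=R.from_rotvec(s["orientation"])
    return s["tool_pos"],r.as_matrix().round(3).tolist(),r.inv().apply(np.array(target)-s["tool_pos"]).round(4)
E
python3 - <<'E'
from h import *
for n in("top","side"):
    f=grab_frame(n);P=cloud(f);ok=f["z_map"]>0
    m=ok&(abs(P[...,0]-.52)<.06)&(abs(P[...,1]-.348)<.06)&(P[...,2]>.053)&(P[...,2]<.07)
    q=P[m];print(n,"plunger",len(q),q.mean(0),q.min(0),q.max(0))
    m=ok&(abs(P[...,0]-.67)<.12)&(abs(P[...,1]+.104)<.12)&(P[...,2]>.047)&(P[...,2]<.07)
    q=P[m];print("thick",len(q),q.mean(0),cv2.minAreaRect(q[:,:2].astype(np.float32)))
    m=ok&(abs(P[...,0]-.43)<.09)&(abs(P[...,1]-.07)<.09)&(P[...,2]>.02)&(P[...,2]<.1)
    q=P[m];print("mug",len(q),q.min(0),q.max(0))
print(rel([.521,.348,.1]))
E
```

```text
top plunger 83 [0.52160836 0.35040363 0.05741523] [0.51226134 0.3396407  0.05373892] [0.53175818 0.36111489 0.06155257]
thick 3163 [ 0.67503345 -0.10557603  0.05384493] ((0.6766305565834045, -0.10572869330644608), (0.15118525922298431, 0.10607393831014633), 7.560847759246826)
mug 501 [0.36567742 0.03161336 0.0200864 ] [0.47150275 0.10624437 0.09134321]
side plunger 51 [0.52144426 0.3510518  0.0582381 ] [0.5121783  0.34067116 0.05317837] [0.5312501 0.363238  0.0608865]
thick 2490 [ 0.67127933 -0.10756455  0.05496449] ((0.6785348653793335, -0.10208011418581009), (0.15497469902038574, 0.10648910701274872), 7.877070903778076)
mug 2361 [0.36528441 0.0325591  0.02000639] [0.47417634 0.10958596 0.09094155]
(array([0.24170179, 0.52177502, 0.20551865]), [[-0.907, 0.42, 0.0], [0.42, 0.907, 0.0], [-0.0, 0.0, -1.0]], array([-0.3265, -0.0403,  0.1055]))
```

The top view shows the bell at pixel (164,271), the thick volume at (370,197), the thin one at (266,199), the middle one at (486,295), the mug at (291,318) and the paperweight at (378,304). The side view agrees on which volume is thickest, at (405,259). I'll shut the gripper and move above the plunger.

```bash
python3 -m handwheel '[[[-0.032,-0.0038,0.01,0],[-0.032,-0.0038,0.01,0],[-0.032,-0.0038,0.01,0],[-0.032,-0.0038,0.01,0],[-0.032,-0.0038,0.01,0],[-0.032,-0.0038,0.01,0],[-0.032,-0.0038,0.01,0],[-0.032,-0.0038,0.01,0],[-0.032,-0.0038,0.01,0],[-0.032,-0.0038,0.01,0]]]' 0
python3 -m handwheel '[[[0,0,0,0],[0,0,0,0],[0,0,0,0],[0,0,0,0]]]'
python3 - <<'E'
from h import *
print(rel([.5215,.3505,.07]),get_state()["ft_force"],get_state()["grip_width"])
for n in("top","side"):
    f=grab_frame(n);cv2.imwrite(f"pics/{n}2.png",f["color"][:,:,::-1])
E
```

```text
time_s: 1.73
tool_pos: [0.5174, 0.3518, 0.1051]
orientation: [0.676, 3.068, 0.0]
ft_force: [-0.8, 1.0, -0.2]
grip_width: 0.0308
time_s: 2.07
tool_pos: [0.5152, 0.3536, 0.1059]
orientation: [-0.675, -3.068, -0.001]
ft_force: [-0.4, 0.1, -0.7]
grip_width: 0.0041
(array([0.51521943, 0.35355277, 0.10593277]), [[-0.908, 0.419, -0.0], [0.419, 0.908, 0.001], [0.0, 0.001, -1.0]], array([-0.007 , -0.0002,  0.0359])) [-0.40852129  0.05938916 -0.65706646] 0.004120086269830772
```

```bash
python3 -m handwheel '[[[-0.0035,0,0.008,0],[-0.0035,0,0.008,0],[0,0,0.01,0],[0,0,0.01,0],[0,0,0,0],[0,0,0,0],[0,0,0,0]]]'
python3 - <<'E'
from h import *
print(rel([.5215,.3505,.058]),get_state()["ft_force"],get_state()["grip_width"])
f=grab_frame("side");cv2.imwrite("pics/side3.png",cv2.resize(f["color"][120:260,120:310,::-1],None,fx=4,fy=4))
E
```

```text
time_s: 2.75
tool_pos: [0.5224, 0.3498, 0.0692]
orientation: [-0.676, -3.068, 0.0]
ft_force: [0.5, -0.7, -0.0]
grip_width: 0.0004
(array([0.52241594, 0.34984825, 0.06921117]), [[-0.907, 0.42, -0.0], [0.42, 0.907, -0.0], [0.0, -0.0, -1.0]], array([0.0011, 0.0002, 0.0112])) [ 0.47259693 -0.7410257  -0.03891685] 0.00036354063784914804
```

View pics/side3.png

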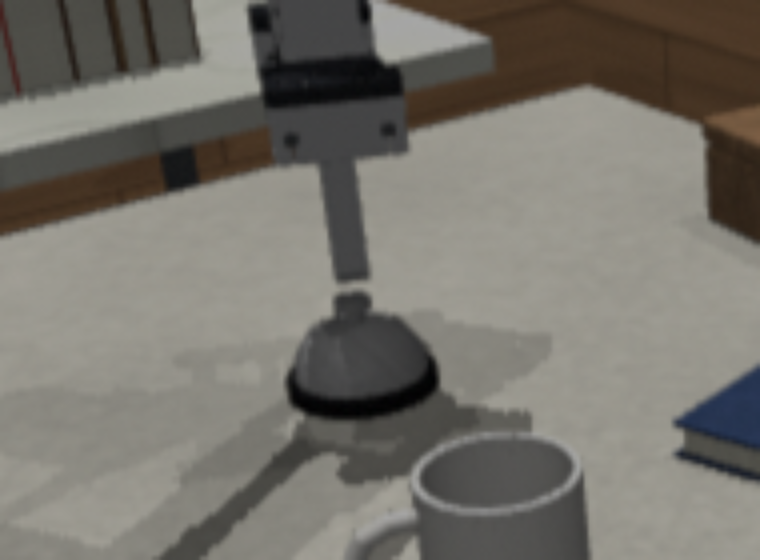

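In the crop, the shut fingertips at (352,280) are directly above the plunger at (352,300). Pressing now.

```bash
python3 -m handwheel '[[[0,0,0.004,0],[0,0,0.004,0],[0,0,0.003,0],[0,0,0.002,0],[0,0,0.002,0],[0,0,0.001,0],[0,0,0.001,0],[0,0,0,0],[0,0,0,0]]]'
```

```text
time_s: 3.55
tool_pos: [0.5224, 0.3498, 0.0527]
orientation: [0.676, 3.068, 0.0]
ft_force: [-0.3, -0.3, 2.4]
grip_width: 0.0005
```

```bash
python3 -m handwheel '[[[0,0,0.001,0],[0,0,0.001,0],[0,0,0,0],[0,0,0,0],[0,0,0,0]]]'
python3 - <<'E'
from h import *
f=grab_frame("side");cv2.imwrite("pics/side4.png",cv2.resize(f["color"][120:260,120:310,::-1],None,fx=4,fy=4))
s=get_state();print(s["ft_force"],s["tool_pos"])
E
```

```text
time_s: 3.97
tool_pos: [0.5225, 0.3498, 0.0521]
orientation: [0.676, 3.067, 0.001]
ft_force: [-3.4, -0.6, 8.6]
grip_width: 0.0003
[-2.23547966 -1.34978892 10.83092388] [0.52246526 0.34984855 0.05208706]
```

View pics/side4.png

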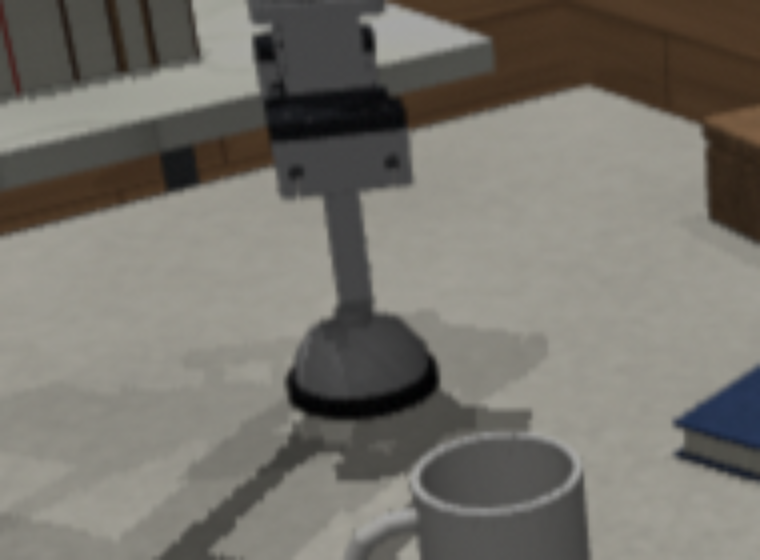

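The plunger is fully down: the force is about 10 N against the hard stop and the tips are at 52 mm. Next I'll lift off and check that it springs back.

```bash
python3 -m handwheel '[[[0,0,-0.01,0],[0,0,-0.03,0],[0,0,-0.04,0],[0,0,-0.04,0],[0,0,-0.02,0],[0,0,0,0],[0,0,0,0]]]'
python3 - <<'E'
from h import *
for n in("side","top"):
    f=grab_frame(n);P=cloud(f);ok=f["z_map"]>0
    m=ok&(abs(P[...,0]-.5215)<.009)&(abs(P[...,1]-.3505)<.009)&(P[...,2]<.09)
    q=P[m]
    if len(q): print(n,np.percentile(q[:,2],[50,90]))
print(rel([.677,-.105,.2]))
E
```

```text
time_s: 4.6
tool_pos: [0.5231, 0.3502, 0.1919]
orientation: [0.675, 3.066, 0.003]
ft_force: [0.0, -0.5, -0.7]
grip_width: 0.0003
side [0.0556866  0.06030678]
top [0.05598173 0.05957494]
(array([0.52153031, 0.34936769, 0.18894011]), [[-0.907, 0.42, -0.002], [0.42, 0.907, -0.001], [0.002, -0.002, -1.0]], array([-0.332 , -0.347 , -0.0109]))
```

The plunger is back up at about 58 mm. Now I'll cross at z ≈ 0.19, well clear of the mug and the volumes.

```bash
python3 -m handwheel '[[[-0.02,-0.021,0,0],[-0.02,-0.021,0,0],[-0.02,-0.021,0,0],[-0.02,-0.021,0,0],[-0.02,-0.021,0,0],[-0.02,-0.021,0,0],[-0.02,-0.021,0,0],[-0.02,-0.021,0,0],[-0.02,-0.021,0,0],[-0.02,-0.021,0,0]]]'
python3 -m handwheel '[[[-0.02,-0.021,0,0],[-0.02,-0.021,0,0],[-0.02,-0.021,0,0],[-0.02,-0.021,0,0],[-0.02,-0.021,0,0],[-0.02,-0.021,0,0],[0,0,0,0],[0,0,0,0],[0,0,0,0]]]'
python3 - <<'E'
from h import *
print(rel([.677,-.105,.09]))
E
```

```text
time_s: 5.53
tool_pos: [0.6146, 0.0738, 0.1879]
orientation: [-0.675, -3.064, 0.001]
ft_force: [0.7, 0.1, 0.0]
grip_width: 0.0007
time_s: 6.28
tool_pos: [0.6705, -0.0889, 0.1884]
orientation: [-0.676, -3.064, -0.002]
ft_force: [-0.7, 0.2, 0.1]
grip_width: 0.0005
(array([ 0.67048934, -0.08894406,  0.1883858 ]), [[-0.907, 0.421, -0.004], [0.421, 0.907, 0.002], [0.004, 0.0, -1.0]], array([-0.0131, -0.0118,  0.0983]))
```

```bash
python3 -m handwheel '[[[-0.0065,-0.006,0.02,0],[-0.0065,-0.006,0.02,0],[0,0,0.02,0],[0,0,0.018,0],[0,0,0.012,0],[0,0,0.008,0],[0,0,0,0],[0,0,0,0],[0,0,0,0]]]'
python3 - <<'E'
from h import *
print(rel([.677,-.105,.09]))
for n in("side","top"):
    f=grab_frame(n);cv2.imwrite(f"pics/{n}5.png",f["color"][:,:,::-1])
    P=cloud(f);ok=f["z_map"]>0
    m=ok&(abs(P[...,0]-.677)<.1)&(abs(P[...,1]+.105)<.1)&(P[...,2]>.047)&(P[...,2]<.06)
    q=P[m];print("thick",len(q),cv2.minAreaRect(q[:,:2].astype(np.float32)))
E
```

```text
time_s: 7.03
tool_pos: [0.6791, -0.1057, 0.0937]
orientation: [0.675, 3.066, 0.0]
ft_force: [0.4, -0.1, 0.2]
grip_width: 0.0005
(array([ 0.67913384, -0.10566159,  0.09368015]), [[-0.908, 0.42, 0.002], [0.42, 0.908, -0.0], [-0.002, 0.001, -1.0]], array([ 0.0022, -0.0003,  0.0037]))
thick 2480 ((0.678026556968689, -0.102109394967556), (0.1551874428987503, 0.1070433035492897), 8.19047737121582)
thick 20 ((0.738993227481842, -0.09339170157909393), (0.010816479101777077, 0.024064920842647552), 61.99531936645508)
```

View pics/side5.png

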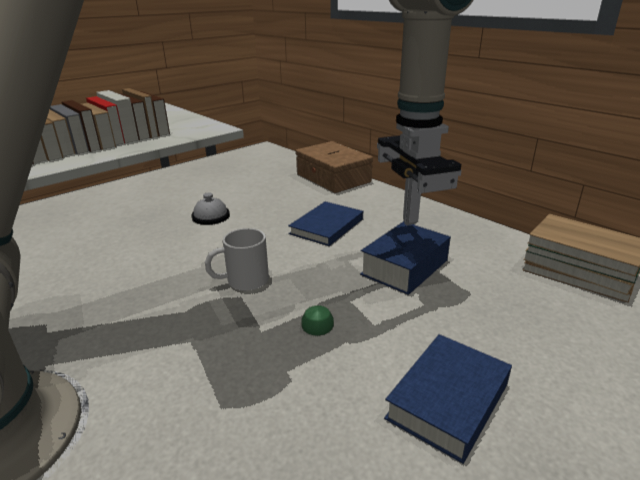

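View pics/top5.png

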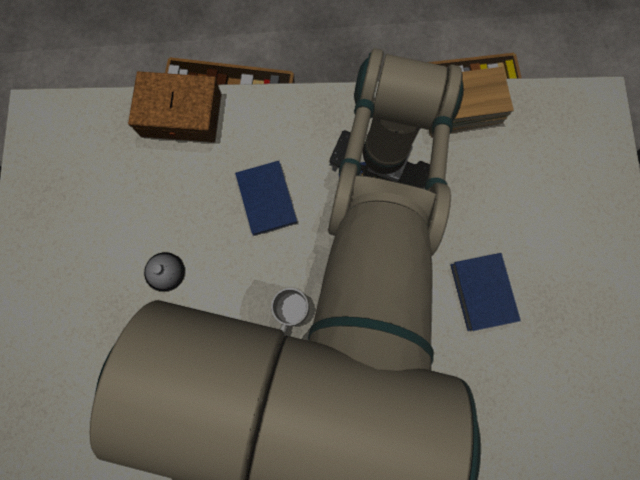

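In the side view the fingertips at (411,222) hover above the thick volume's cover without touching it. The bell, mug and other volumes look unmoved. Holding here.

```bash
Z=1
python3 -m handwheel '[[[0,0,0,0],[0,0,0,0],[0,0,0,0],[0,0,0,0],[0,0,0,0],[0,0,0,0],[0,0,0,0],[0,0,0,0],[0,0,0,0],[0,0,0,0]]]'
python3 -m handwheel '[[[0,0,0,0],[0,0,0,0],[0,0,0,0],[0,0,0,0],[0,0,0,0],[0,0,0,0],[0,0,0,0],[0,0,0,0],[0,0,0,0],[0,0,0,0]]]'
python3 -m handwheel '[[[0,0,0,0],[0,0,0,0],[0,0,0,0],[0,0,0,0],[0,0,0,0],[0,0,0,0],[0,0,0,0],[0,0,0,0],[0,0,0,0],[0,0,0,0]]]'
python3 -m handwheel '[[[0,0,0,0],[0,0,0,0],[0,0,0,0],[0,0,0,0],[0,0,0,0],[0,0,0,0],[0,0,0,0],[0,0,0,0],[0,0,0,0],[0,0,0,0]]]'
python3 - <<'E'
from h import *
f=grab_frame("side");P=cloud(f);ok=f["z_map"]>0
m=ok&(abs(P[...,0]-.677)<.1)&(abs(P[...,1]+.105)<.1)&(P[...,2]>.047)&(P[...,2]<.06)
print(cv2.minAreaRect(P[m][:,:2].astype(np.float32)))
m=ok&(abs(P[...,0]-.5215)<.02)&(abs(P[...,1]-.3505)<.02);print("plunger",np.percentile(P[m][:,2],98))
s=get_state();print(s["tool_pos"],s["ft_force"],s["time_s"])
print(hand_in())
E
```

```text
time_s: 7.97
tool_pos: [0.6783, -0.1059, 0.0924]
orientation: [-0.676, -3.068, -0.0]
ft_force: [0.1, -1.0, -0.5]
grip_width: 0.0006
time_s: 8.8
tool_pos: [0.6783, -0.1059, 0.0925]
orientation: [0.676, 3.068, 0.0]
ft_force: [0.1, 0.7, 0.1]
grip_width: 0.0005
time_s: 9.63
tool_pos: [0.6783, -0.1059, 0.0925]
orientation: [0.676, 3.068, 0.0]
ft_force: [-0.8, -0.4, 0.5]
grip_width: 0.0003
time_s: 10.47
tool_pos: [0.6783, -0.1059, 0.0925]
orientation: [0.676, 3.068, 0.0]
ft_force: [-0.3, -0.1, 0.6]
grip_width: 0.0007
((0.678453266620636, -0.10164591670036316), (0.15452314913272858, 0.10734544694423676), 8.073625564575195)
plunger 0.06077791027414191
[ 0.67832941 -0.10587492  0.0924539 ] [0.2306597  0.15700856 0.31696842] 10.5167
the job is handed in; nothing more can be done
None
```

I rang the bell and pointed at the thickest volume, then handed the job in at 10.5 s. The hand-in reports no verdict.

- **Bell:** I pressed the plunger down to its stop with the shut fingertips, which were at 52 mm with about 10 N on them. After I lifted off, depth readings put it back up at about 58–60 mm, and they still did just before hand-in.
- **Pointing:** I moved at z ≈ 0.19 m to the thick volume and held there for over 3 s, and the arm is still there. The grasp point is within about 5 mm of the middle of the cover and about 57 mm above it. The fingertips are about 38 mm clear of it.
- **Contact:** wrist force stayed at noise level, about 1 N or less, while crossing and pointing. The thick volume measured in the same place before and after, to within 1 mm. The other volumes, mug and paperweight looked unmoved in the pictures, though I did not re-measure them.

No check failed. The top and side cameras differ by about 4 mm on where the middle of the cover is, well inside the 35 mm limit. In the first side picture the recognition networks gave some false matches for the plunger and the middle volume. I rejected those using depth and the pictures.

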